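Lower the splash screen, unlatch the cell clamp and hold it open

TASK

Lower the splash screen's sash all the way down, so that the pressure cell can be opened safely. Then pull the red latch of the blue clamp arm sideways against its spring and, with the latch pulled, lift the arm off its ball until its ball socket is about 80 mm above where it sat. Finish while still holding the arm up there with the gripper, and leave the cell and everything else on the bench standing where they are.

Things in the scene. Friction and masses are not known exactly. Their poses are not given: they have to be found in the camera images.
- stand: the fixed clamp stand: grey base plate 300 x 120 x 12 mm. Origin under the plate's centre, z up; +x runs from the ball end to the hinge end, +y is the side where the red latch grip stands, and the way the latch is pulled. A steel ball, 40 mm across with a flat underside, stands on a stem, centre at (-100, 0, 85) mm; the hinge pin lies along y through (110, 0, 100) mm.
- clamp_arm: the blue clamp arm (tongue), 0.4 to 0.8 kg, hinged to the stand. Origin on the hinge pin; seated, its axes are parallel to the stand's. Its free end is a coupler, a 58 mm box that caps the ball, its top 30 mm above the ball's centre. It turns about its own +y from 0 (seated) to 1.0 rad, free end rising; unheld it falls back. With the latch home a jaw under the ball keeps it down.
- socket (a point): point in the coupler of the clamp arm, 210 mm from the hinge along the arm's -x and 15 mm below it; seated, it is the ball's centre, 85 mm above the bench. It rises with the arm.
- latch (a joint): the latch that slides in the clamp arm: 0 = home (jaw under the ball), up to 0.016 m = pulled right out along the stand's +y, away from the coupler. A spring pulls it home with 3.6 N at 0, 8.4 N at 0.016. The ball is free of the jaw from 0.010 m on. Once the socket is 50 mm up it does not matter where the latch is.
- latch_grip (a point): centre of the latch's red grip, an upright block 30 (x) x 16 (y, the pull direction) x 38 mm (z) on a steel post; its underside is level with the coupler's top, its y faces can be pinched from above. It moves with latch and arm; seated and home it lies at (-100, 55, 134) mm in the stand's frame.
- screen: the fixed splash-screen frame: white base plate 280 x 100 x 12 mm with two aluminium posts, 18 mm wide and 202 mm high, centred 127 mm either side of the origin along its x. Origin under the plate's centre, z up; the pane lies in its x-z plane.
- sash (a joint): the sliding sash (amber see-through pane, 234 mm wide) in that frame: 0 = fully down, up to 0.095 m = raised. Friction holds it where it is left; about 4 N lowers it and 10 N raises it.
- sash_grip (a point): centre of the sash's black handle, a bar on top of the pane 90 mm (screen x) x 16 mm (screen y) x 34 mm (z), free above; it lies at (0, 0, 185) mm in the screen's frame when the sash is down and rises with it.
- cell: the bright steel pressure cell, a loose cylinder 52 mm across and 69 mm tall, standing on the clamp's base plate under the middle of the arm, 5 mm below the arm's rubber pad; origin under its centre. Leave it standing.
- vial: bystander: small amber vial, 26 mm across, 55 mm tall, on the bench between clamp and screen; origin under its centre
- white_bottle: bystander: white plastic bottle, 64 mm across, 130 mm tall; origin under its centre
- amber_bottle: bystander: amber reagent bottle with blue cap, 80 mm across, 170 mm tall; origin under its centre
- sponge: bystander: yellow sponge block, 75 x 110 x 32 mm; origin under its centre
- meter: bystander: blue hand-held thermometer, 72 x 145 x 26 mm, lying flat; origin under its centre
- weight: bystander: round steel weight with a knob, 48 mm across, 45 mm tall; origin under its centre
- beaker: bystander: glass beaker, 72 mm across, 100 mm tall; origin under its centre

How it is judged:
By the outcome, as a careful person would: the job done as asked, in the order asked, and still so for the second after the job is handed in, while the arm keeps its last pose, push and grip.
It also fails if it takes over 51 s, if anything falls off the work surface, if the arm or the gripper's body presses on something with over 40 N, if the wrist force passes 120 N, or if a joint passes its speed limit or range.

ROBOT

A 6-joint arm with a two-finger parallel gripper is mounted at the origin on the work surface. World frame = base frame: x ahead of the robot, y to its left, z up, the work surface at z = 0. Lengths are in m, angles in rad, forces in N, time in s.
With the tool pointing down it reaches from about 0.325 to 0.9 m from the base axis. Payload 6.1 kg.
Tool frame: the origin (TCP) lies midway between the tips of the shut fingers; the grasp point (between the pads) lies 19 mm behind it; z points along the fingers, y is the line along which they close (so a half turn about z gives the same grasp; the last joint's range is limited). The gripper opens to 85 mm and grips with 20 to 120 N. Pads are 22 mm wide; open, the fingers measure 114 mm over their backs; the gripper's body (76 mm by 85 mm) begins 54 mm behind the grasp point. The pads swing forward as they close: fully open they stand 13 mm farther back than shut.
Start: joints at [-1.451, 0.22, 1.526, -0, 1.395, -0.126], TCP at [0.152, -0.606, 0.231] pointing down, gripper open.
Joint ranges: [-2.98, 2.98], [-0.91, 2.08], [0.09, 2.57], [-1.24, 4.39], [0.2, 2.65], [-2.68, 2.68]. Speed limits (rad/s): [2.57, 2.57, 3.01, 3.14, 3.14, 3.14].

INTERFACE

Orientations are given as a unit quaternion [x, y, z, w].
In Python, from cell import bot gives the robot as it stands.
- The arm moves only by the tool drive_tool, never from a script. Its argument "commands" is text: rows parted by semicolons, each of 6 numbers parted by spaces: the shift along the world's x, y, z in m, then the turn, a rotation vector about the world's x, y, z in degrees. A call has exactly 8 rows; each row is the pose to reach, as a shift and turn from the pose commanded when the call began; what a row does not reach only later rows make up. A row lasts 1/12 s, in which the tool goes at most 41.7 mm and 7.16 degrees, less where a joint would pass 70% of its speed; a pose out of reach is approached as far as the arm can. A call with a gripper value outside its range is refused whole. "jaw" is the opening, from -1 (shut) to 1 (fully open), so that 0 is half open, set as the call begins (left out, the last holds). The fingers move at their own pace and stop on an object; "force" is the grip in N (left out, the last holds). Time passes only in rows, so rows that repeat a pose let the fingers close, or fill a call up. It gives the time, the measured TCP pose, the force, the opening and the grip force at its end, in the units of the state.
- bot.get_state(): the state, without advancing time (a new reading comes with each control period).
- bot.capture(name): name is "scene" or "top"; returns a dict with "pixels" (420x560x3 uint8, red, green, blue), "z_map" (420x560 float32, m along the optical axis (not along the pixel's ray), 0 where there is no reading), "fovy" (degrees; the focal length in pixels is half the picture's height over the tangent of half this angle, whatever the lens; pixels are square), "cx", "cy" (the principal point, pixels), "k1" (the pictures are not rectified: a ray, as slopes to the right and down, at radius r is drawn at 1 + k1 r^2 times it, then the intrinsics apply), "world_from_camera" (4x4, takes a point from camera to world coordinates). Camera axes: x right, y down, z forward; pixel columns grow to the right and rows downward; lengths in m; the calibration is good to about 2 mm. A picture is of the moment at which its call begins.
- bot.sign_off(): hands the job in; it is judged then, once.
The state is a dict: "t": time; "q": joint angles; "dq": joint speeds; "tau": joint torques, N m; "tcp_pos": TCP position; "ee_rot": TCP orientation; "ft_force": force on the tool from outside, world axes, zero at the start; "wrist_torque": the same for the moment, N m; "finger_gap": finger opening in m; "grasp_force": force on a finger pad.
Only numpy, scipy, OpenCV 4.12 (cv2) and the standard library are available. Lean on these libraries where they do the work, as an engineer would, in place of code of your own. Each camera call takes 0.05 s, during which the arm holds its last target. There are 200 camera calls.

## Working session

There is one attempt and no reset: what is moved stays moved. The work goes in short steps, Python scripts to look and compute and a tool call to move; the robot and the scene stay as the last step left them, time stands still between calls to the robot, and variables do not carry over. Pictures are saved under pics/ and viewed, at most 10 in all, crops included, and the job is handed in when it is done.

Besides the shell and the picture viewer there is one more tool, called after "Call:" by a JSON object that holds its "name" and its "arguments", one argument or row to a line. drive_tool: Moves the arm, as the interface text tells. Its arguments: {"type":"object","properties":{"commands":{"type":"string"},"jaw":{"type":"number"},"force":{"type":"number"}},"required":["commands"]}

```bash
ls; mkdir -p pics
cat > h.py <<'E'
import numpy as np,cv2
from cell import bot
def cam(n):
    c=bot.capture(n); h,w=c["z_map"].shape
    f=h/2/np.tan(np.radians(c["fovy"])/2)
    K=np.array([[f,0,c["cx"]],[0,f,c["cy"]],[0,0,1]]); D=np.array([c["k1"],0,0,0,0.])
    v,u=np.mgrid[:h,:w]
    r=cv2.undistortPoints(np.stack([u.ravel(),v.ravel()],1).astype(float)[:,None],K,D)[:,0]
    z=c["z_map"].ravel(); T=np.array(c["world_from_camera"])
    d=np.c_[r,np.ones(len(r))]
    P=(d*z[:,None])@T[:3,:3].T+T[:3,3]; P[z==0]=np.nan
    return c["pixels"],P.reshape(h,w,3),(d@T[:3,:3].T).reshape(h,w,3),T[:3,3]
E
python3 - <<'E'
from h import *
for n in("scene","top"):
    im,P,d,o=cam(n); cv2.imwrite(f"pics/{n}0.png",im[:,:,::-1]); np.savez(f"pics/{n}0.npz",im=im,P=P,d=d,o=o)
    print(n,o)
    hsv=cv2.cvtColor(im,cv2.COLOR_RGB2HSV).astype(int); H,S,V=hsv[...,0],hsv[...,1],hsv[...,2]
    for name,m in dict(red=((H<6)|(H>174))&(S>150)&(V>70),blue=(H>100)&(H<125)&(S>120),black=(V<45)).items():
        nn,l,st,ce=cv2.connectedComponentsWithStats(m.astype(np.uint8))
        for i in range(1,nn):
            if st[i,4]>60:
                q=P[l==i]; print(name,st[i],np.nanmedian(q,0).round(3),np.nanpercentile(q,2,axis=0).round(3),np.nanpercentile(q,98,axis=0).round(3))
E
```

```text
pics
scene [1.12794446 0.11793885 0.97943943]
red [ 98 302  16  16 194] [ 0.95  -0.278  0.176] [ 0.936 -0.293  0.173] [ 0.964 -0.264  0.179]
red [387 371  17  18 249] [0.95  0.29  0.175] [0.935 0.277 0.172] [0.963 0.304 0.178]
blue [ 189  160   67   86 1341] [ 0.594 -0.146  0.115] [ 0.493 -0.187  0.093] [ 0.733 -0.1    0.119]
blue [100 181  17  15 192] [ 0.673 -0.405  0.168] [ 0.557 -0.528 -0.001] [ 0.689 -0.389  0.171]
blue [ 407  267   62   35 1201] [0.68  0.39  0.025] [0.634 0.333 0.011] [0.709 0.473 0.029]
blue [ 38 284  21  20 317] [ 0.95  -0.394  0.195] [ 0.933 -0.414  0.182] [ 0.966 -0.381  0.198]
blue [332 354  21  23 365] [0.951 0.191 0.196] [0.933 0.174 0.185] [0.967 0.207 0.198]
black [    0     0   137   161 10687] [-0.126 -1.275 -0.243] [-0.59  -1.327 -0.501] [ 0.245 -0.642  0.291]
black [ 287    0   68  105 5168] [0.215 0.019 0.302] [ 0.015 -0.06   0.002] [0.227 0.085 0.42 ]
black [ 76  35  45  49 512] [-0.497 -1.244 -0.491] [-0.643 -1.266 -0.554] [-0.271 -1.228 -0.453]
black [   0  125   55   70 1958] [ 0.61  -0.717  0.091] [ 0.516 -0.721  0.016] [ 0.691 -0.713  0.144]
[... 3520 characters left out ...]
016] [ 0.729 -0.589  0.147]
black [   0  197   69  154 2132] [ 0.138  1.11  -0.552] [ 0.044  1.07  -0.737] [ 0.7    1.38  -0.245]
black [  271   198   289   222 10363] [ 0.192 -0.345  0.587] [ 0.02  -1.282 -0.638] [0.587 0.023 0.755]
black [ 67 256  19  20 264] [0.417 0.625 0.199] [0.388 0.619 0.146] [0.442 0.642 0.246]
black [ 85 290  44  24  90] [0.299 0.563 0.136] [0.264 0.499 0.088] [0.334 0.627 0.143]
black [  0 335  32  85 760] [-0.238  1.376 -0.591] [-0.402  1.331 -0.751] [-0.006  1.424 -0.573]
black [504 401  56  19  74] [ 0.089 -0.515  0.628] [ 0.081 -0.59   0.616] [ 0.098 -0.451  0.639]
black [529 404  31  16 302] [-0.401 -1.256 -0.57 ] [-0.469 -1.266 -0.737] [-0.332 -1.244 -0.469]
```

View pics/scene0.png

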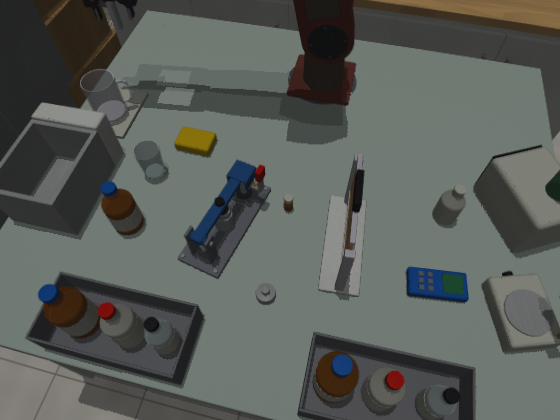

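View pics/top0.png

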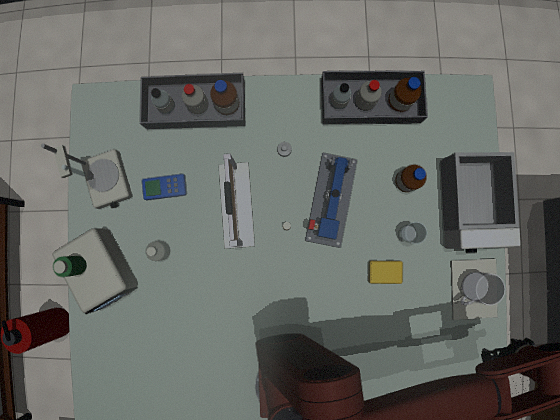

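The scene view shows the red grip at about (259,173), the raised black sash handle at (358,190) and the vial at (289,203). In the top view the grip is at (312,225) and the handle at (229,197). Next I'll fit the poses.

Run:
```python
import numpy as np,cv2
def rect(n,m):
    (c,s,a)=cv2.minAreaRect(m.astype(np.float32)*1000); print(n,len(m),np.round(c,1),np.round(s,1),round(a,1))
for n in("scene","top"):
    z=np.load(f"pics/{n}0.npz"); im,P=z["im"],z["P"]; x,y,h=P[...,0],P[...,1],P[...,2]
    H,S,V=[a.astype(int) for a in cv2.split(cv2.cvtColor(im,cv2.COLOR_RGB2HSV))]
    print(n)
    box=(x>.4)&(x<.8)
    B=box&(y>-.26)&(y<-.03); rect("standplate",P[B&(h>.007)&(h<.018)][:,:2])
    A=box&(y>-.26)&(y<-.03)&(H>100)&(H<125)&(S>120)&(h>.107); rect("armtop",P[A][:,:2]); print(np.percentile(P[A][:,2],[5,50,95]))
    R=B&((H<8)|(H>172))&(S>120)&(h>.09)
    q=P[R]; print("red",len(q),np.median(q,0),q.min(0),q.max(0)); t=q[q[:,2]>q[:,2].max()-.008]; rect("redtop",t[:,:2])
    W=box&(y>.05)&(y<.3); rect("scrplate",P[W&(h>.007)&(h<.018)][:,:2])
    K=W&(V<60)&(h>.2); rect("handle",P[K][:,:2]); q=P[K]; t=q[q[:,2]>q[:,2].max()-.006]; rect("handletop",t[:,:2]); print(np.percentile(q[:,2],[1,50,90,99]))
    T=W&(h>.19)&(h<.21); 
    rect("posttops",P[W&(h>.196)&(h<.208)&(V>90)][:,:2])
    Vv=box&(y>-.06)&(y<.1)&(h>.045)&(h<.065); rect("vial",P[Vv][:,:2])
```

```text
scene
standplate 2414 [ 610. -163.] [147.1 300.2] 77.4
armtop 1221 [ 611.3 -150.9] [ 56.  252.5] 75.7
[0.11014373 0.11525065 0.11814038]
red 130 [ 0.53419826 -0.07201849  0.14635583] [ 0.51326788 -0.08311502  0.11775908] [ 0.54492973 -0.06440294  0.15639741]
redtop 57 [527.8 -74.5] [16.2 28.8] 78.7
scrplate 2652 [602.2 164.4] [281.7 100.5] 3.3
handle 384 [619.3 165.1] [198.7  16.2] 3.4
handletop 236 [604.5 164.3] [86.5 15.7] 2.9
[0.22193146 0.26297288 0.26505436 0.26628374]
posttops 101 [604.2 164.9] [270.2  21.1] 3.3
vial 83 [651.5   3.1] [275.6  23.2] 1.4
top
standplate 1918 [ 600.9 -145.2] [398.7 229.7] 0.4
armtop 826 [ 610.  -150.9] [ 55.2 251.6] 77.8
[0.11048359 0.11616753 0.1218654 ]
red 46 [ 0.52590117 -0.07643354  0.15335473] [ 0.51372197 -0.08416997  0.14930971] [ 0.53806449 -0.06853131  0.15973221]
redtop 34 [526.1 -76.5] [13.4 25.7] 77.3
scrplate 1748 [600.3 175. ] [399.3 247.8] 0.4
handle 210 [575.5 159.7] [211.3  16.6] 4.6
handletop 80 [600.1 161.7] [87.1 15.2] 3.2
[0.22041354 0.26356173 0.26757257 0.26998675]
posttops 79 [601.6 163.1] [273.4  21.8] 3.3
vial 63 [654.3  -3.5] [ 22.5 277.7] 89.5
```

Run:
```python
from h import *
from scipy.spatial.transform import Rotation as R
s=bot.get_state(); r=R.from_quat(s["ee_rot"]).as_matrix(); print(r.round(3),s["tcp_pos"],s["finger_gap"],s["t"])
print("tool y world angle",np.degrees(np.arctan2(r[1,1],r[0,1])))
```

```text
[[ 0.97   0.243 -0.   ]
 [ 0.243 -0.97   0.002]
 [ 0.    -0.002 -1.   ]] [ 0.15203214 -0.60564986  0.23029914] 0.08552753069563779 0.1
tool y world angle -75.91851758845723
```

Call:
{"name": "drive_tool", "arguments": {
  "commands": "0 0 0.04 0 0 0; 0.01 0.017 0.075 0 0 -2; 0.03 0.051 0.09 0 0 -4; 0.05 0.085 0.09 0 0 -6; 0.07 0.12 0.09 0 0 -8; 0.09 0.154 0.09 0 0 -10; 0.11 0.188 0.09 0 0 -11; 0.13 0.222 0.09 0 0 -11",
  "jaw": -1,
  "force": 60
}}

```text
t: 0.77
tcp_pos: [0.2825, -0.3823, 0.3209]
ee_rot: [1.0, 0.026, -0.0, -0.0]
ft_force: [0.8, -0.1, -0.0]
finger_gap: 0.0001
grasp_force: 0.0
```

Call:
{"name": "drive_tool", "arguments": {
  "commands": "0.02 0.034 0 0 0 0; 0.04 0.068 0 0 0 0; 0.06 0.102 0 0 0 0; 0.08 0.137 0 0 0 0; 0.1 0.171 0 0 0 0; 0.12 0.205 0 0 0 0; 0.14 0.239 0 0 0 0; 0.16 0.273 0 0 0 0"
}}

```text
t: 1.43
tcp_pos: [0.4425, -0.1092, 0.3211]
ee_rot: [1.0, 0.027, 0.0, 0.0]
ft_force: [0.3, -0.5, -0.4]
finger_gap: -0.0003
grasp_force: 0.0
```

Call:
{"name": "drive_tool", "arguments": {
  "commands": "0.02 0.034 0 0 0 0; 0.04 0.068 0 0 0 0; 0.06 0.102 0 0 0 0; 0.08 0.137 0 0 0 0; 0.1 0.171 0 0 0 0; 0.12 0.205 0 0 0 0; 0.14 0.239 0 0 0 0; 0.16 0.273 0 0 0 0"
}}

```text
t: 2.1
tcp_pos: [0.6025, 0.1638, 0.3206]
ee_rot: [1.0, 0.027, -0.0, 0.0]
ft_force: [0.7, -1.1, 0.9]
finger_gap: 0.0004
grasp_force: 0.0
```

Call:
{"name": "drive_tool", "arguments": {
  "commands": "0 0 -0.025 0 0 0; 0 0 -0.045 0 0 0; 0 0 -0.055 0 0 0; 0 0 -0.065 0 0 0; 0 0 -0.075 0 0 0; 0 0 -0.085 0 0 0; 0 0 -0.09 0 0 0; 0 0 -0.09 0 0 0"
}}

```text
t: 2.77
tcp_pos: [0.602, 0.1613, 0.2304]
ee_rot: [1.0, 0.027, -0.0, 0.0]
ft_force: [0.3, -0.9, -0.4]
finger_gap: -0.0
grasp_force: 0.0
```

Call:
{"name": "drive_tool", "arguments": {
  "commands": "0 0 -0.005 0 0 0; 0 0 -0.01 0 0 0; 0 0 -0.015 0 0 0; 0 0 -0.02 0 0 0; 0 0 -0.024 0 0 0; 0 0 -0.026 0 0 0; 0 0 -0.026 0 0 0; 0 0 -0.026 0 0 0"
}}

```text
t: 3.43
tcp_pos: [0.6016, 0.162, 0.2045]
ee_rot: [1.0, 0.027, -0.001, -0.0]
ft_force: [0.1, -0.2, 0.5]
finger_gap: -0.0001
grasp_force: 0.0
```

Run:
```python
from h import *
im,P,d,o=cam("scene"); cv2.imwrite("pics/s1.png",cv2.resize(im[130:310,160:420],None,fx=3,fy=3)[:,:,::-1])
```

```text
(no output)
```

View pics/s1.png

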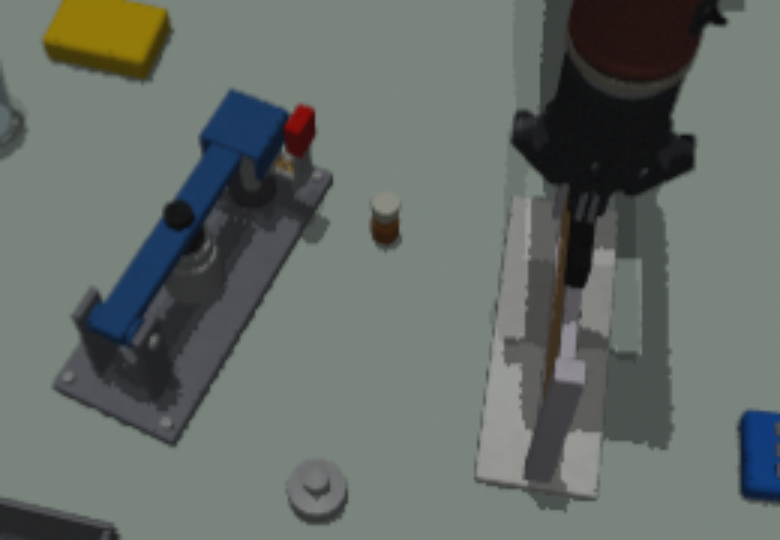

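The fingertips are on the black handle at crop (580,240), which is now almost level with the post tops. I'll press on to the stop.

Call:
{"name": "drive_tool", "arguments": {
  "commands": "0 0 -0.001 0 0 0; 0 0 -0.002 0 0 0; 0 0 -0.003 0 0 0; 0 0 -0.004 0 0 0; 0 0 -0.005 0 0 0; 0 0 -0.005 0 0 0; 0 0 -0.005 0 0 0; 0 0 -0.005 0 0 0"
}}

```text
t: 4.15
tcp_pos: [0.6018, 0.1621, 0.202]
ee_rot: [1.0, 0.027, 0.0, -0.0]
ft_force: [-6.8, -0.7, 11.2]
finger_gap: 0.0002
grasp_force: 5.4
```

Call:
{"name": "drive_tool", "arguments": {
  "commands": "0 0 -0.001 0 0 0; 0 0 -0.002 0 0 0; 0 0 -0.002 0 0 0; 0 0 -0.002 0 0 0; 0 0 -0.002 0 0 0; 0 0 -0.002 0 0 0; 0 0 -0.002 0 0 0; 0 0 -0.002 0 0 0"
}}

```text
t: 4.82
tcp_pos: [0.6019, 0.1621, 0.202]
ee_rot: [1.0, 0.027, 0.0, -0.0]
ft_force: [-11.7, -1.4, 19.8]
finger_gap: 0.0002
grasp_force: 9.7
```

Call:
{"name": "drive_tool", "arguments": {
  "commands": "0 0 0.025 0 0 0; 0 0 0.055 0 0 0; -0.011 -0.036 0.06 0 0 -3; -0.022 -0.072 0.06 0 0 -6; -0.033 -0.108 0.06 0 0 -9; -0.045 -0.146 0.06 0 0 -12; -0.055 -0.18 0.06 0 0 -14; -0.065 -0.21 0.06 0 0 -15.6"
}}

```text
t: 5.48
tcp_pos: [0.5363, -0.0502, 0.258]
ee_rot: [0.994, -0.11, 0.0, 0.0]
ft_force: [0.8, 0.3, -0.4]
finger_gap: -0.0003
grasp_force: 0.0
```

Call:
{"name": "drive_tool", "arguments": {
  "commands": "-0.005 -0.015 0 0 0 0; -0.01 -0.028 0 0 0 0; -0.01 -0.028 0 0 0 0; -0.01 -0.028 0 0 0 0; -0.01 -0.028 0 0 0 0; -0.01 -0.028 0 0 0 0; -0.01 -0.028 0 0 0 0; -0.01 -0.028 0 0 0 0",
  "jaw": 0.1
}}

```text
t: 6.15
tcp_pos: [0.5273, -0.0754, 0.2582]
ee_rot: [0.994, -0.108, -0.0, -0.0]
ft_force: [-0.5, 0.1, -0.0]
finger_gap: 0.0474
grasp_force: 0.0
```

Run:
```python
from h import *
from scipy.spatial.transform import Rotation as R
s=bot.get_state(); r=R.from_quat(s["ee_rot"]).as_matrix(); print(s["tcp_pos"],s["finger_gap"],s["ft_force"])
print("tool y",np.degrees(np.arctan2(-r[1,1],-r[0,1])))
for n in("scene","top"):
    im,P,d,o=cam(n); x,y,h=P[...,0],P[...,1],P[...,2]
    if n=="scene": cv2.imwrite("pics/s2.png",cv2.resize(im[100:280,160:420],None,fx=3,fy=3)[:,:,::-1])
    V=im.max(2)
    K=(x>.5)&(x<.7)&(y>.14)&(y<.19)&(V<60)&(h>.15)&(h<.3); print(n,K.sum(),np.percentile(h[K],[50,90,98]) if K.sum() else "")
```

```text
[ 0.52728162 -0.07543676  0.25817815] 0.047354006738732635 [-0.48111673  0.10762235 -0.00365315]
tool y 77.55459817049896
scene 336 [0.20082227 0.20305749 0.20406538]
top 173 [0.20113536 0.20558983 0.20742913]
```

View pics/s2.png

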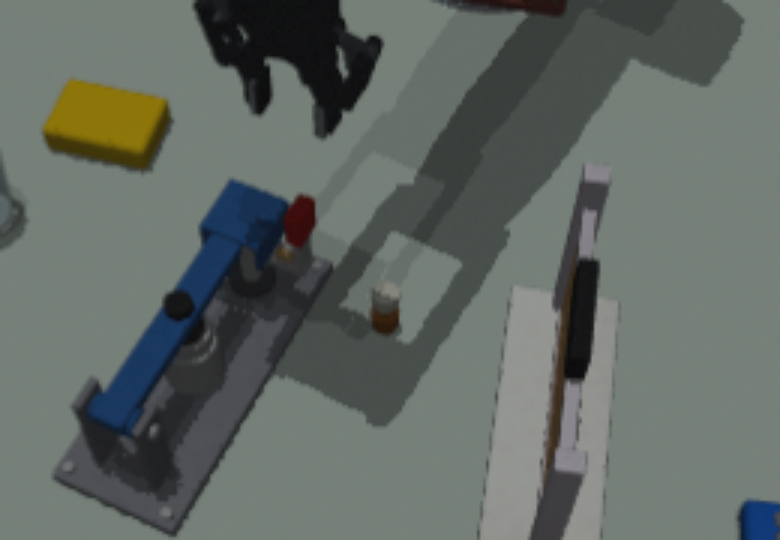

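The sash is fully down, with the handle top at about 0.202 m, and it stayed there. The open gripper is above the red grip at crop (300,220). I'll descend over it.

Call:
{"name": "drive_tool", "arguments": {
  "commands": "0 0 -0.035 0 0 0; 0 0 -0.07 0 0 0; 0 0 -0.095 0 0 0; 0 0 -0.11 0 0 0; 0 0 -0.12 0 0 0; 0 0 -0.13 0 0 0; 0 0 -0.135 0 0 0; 0 0 -0.135 0 0 0"
}}

```text
t: 6.92
tcp_pos: [0.5269, -0.0761, 0.1228]
ee_rot: [0.994, -0.109, -0.0, -0.0]
ft_force: [-0.5, 0.4, -0.3]
finger_gap: 0.047
grasp_force: 0.0
```

Call:
{"name": "drive_tool", "arguments": {
  "commands": "0 0 0 0 0 0; 0 0 0 0 0 0; 0 0 0 0 0 0; 0 0 0 0 0 0; 0 0 0 0 0 0; 0 0 0 0 0 0; 0 0 0 0 0 0; 0 0 0 0 0 0",
  "jaw": -1,
  "force": 60
}}

```text
t: 7.58
tcp_pos: [0.5281, -0.0758, 0.1247]
ee_rot: [0.994, -0.109, 0.001, -0.0]
ft_force: [-0.8, 4.7, 6.0]
finger_gap: 0.0151
grasp_force: 61.1
```

Call:
{"name": "drive_tool", "arguments": {
  "commands": "0.0006 0.003 0 0 0 0; 0.0012 0.006 0.0005 0 0 0; 0.002 0.009 0.001 0 0 0; 0.0026 0.012 0.001 0 0 0; 0.003 0.0137 0.001 0 0 0; 0.003 0.0137 0.001 0 0 0; 0.003 0.0137 0.001 0 0 0; 0.003 0.0137 0.001 0 0 0"
}}

```text
t: 8.25
tcp_pos: [0.5307, -0.0644, 0.1247]
ee_rot: [0.994, -0.109, 0.001, 0.002]
ft_force: [0.6, -8.4, 1.2]
finger_gap: 0.015
grasp_force: 60.5
```

Run:
```python
from h import *
im,P,d,o=cam("scene"); cv2.imwrite("pics/s3.png",cv2.resize(im[120:270,170:330],None,fx=4,fy=4)[:,:,::-1])
print(bot.get_state()["tcp_pos"],bot.get_state()["ft_force"],bot.get_state()["wrist_torque"])
# hinge rotation targets for the TCP
y=np.radians(-12.5); C=np.array([.6125,-.1515]); ex=np.array([np.cos(y),np.sin(y)])
hinge=C+.11*ex; p=np.array(bot.get_state()["tcp_pos"])
x=(p[:2]-hinge)@ex; z=p[2]-.100; print("rel",x,z)
for t in np.radians([3,6,9,12,15,18,20,22.1]):
    dx=x*np.cos(t)+z*np.sin(t)-x; dz=-x*np.sin(t)+z*np.cos(t)-z
    a=np.degrees(t); print(np.round([*(dx*ex),dz],4),np.round([-np.sin(y)*a,np.cos(y)*a],2))
```

```text
[ 0.53061317 -0.06435586  0.12467686] [ 0.26932572 -7.03130761  1.40751924] [-1.107171   -0.15947681  0.01711301]
rel -0.20880722617089836 0.024676858265610183
[ 0.0015 -0.0003  0.0109] [0.65 2.93]
[ 0.0036 -0.0008  0.0217] [1.3  5.86]
[ 0.0063 -0.0014  0.0324] [1.95 8.79]
[ 0.0095 -0.0021  0.0429] [ 2.6  11.72]
[ 0.0132 -0.0029  0.0532] [ 3.25 14.64]
[ 0.0174 -0.0039  0.0633] [ 3.9  17.57]
[ 0.0205 -0.0046  0.0699] [ 4.33 19.53]
[ 0.024  -0.0053  0.0767] [ 4.78 21.58]
```

View pics/s3.png

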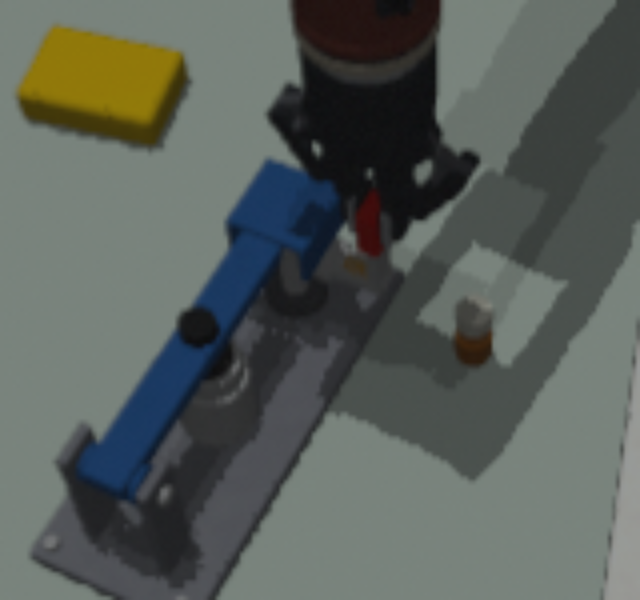

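The gripper holds the red grip at crop (370,225), and the latch is out about 12 mm. A spring force of about 7–8 N agrees with that. I'll pull slightly more, then start lifting with the tool turning about the hinge.

Call:
{"name": "drive_tool", "arguments": {
  "commands": "0.0003 0.001 0 0 0 0; 0.0004 0.0017 0 0 0 0; 0.0004 0.0017 0 0 0 0; 0.0009 0.0016 0.0036 0.22 0.98 0; 0.0014 0.0015 0.0073 0.43 1.95 0; 0.0019 0.0014 0.0109 0.65 2.93 0; 0.0019 0.0014 0.0109 0.65 2.93 0; 0.0019 0.0014 0.0109 0.65 2.93 0"
}}

```text
t: 8.97
tcp_pos: [0.5323, -0.0631, 0.1348]
ee_rot: [0.994, -0.109, -0.026, -0.001]
ft_force: [2.0, -8.3, -2.9]
finger_gap: 0.0151
grasp_force: 60.0
```

Call:
{"name": "drive_tool", "arguments": {
  "commands": "0.001 -0.0002 0.0054 0.32 1.46 0; 0.0021 -0.0005 0.0108 0.65 2.93 0; 0.0034 -0.0008 0.0162 0.97 4.4 0; 0.0048 -0.0011 0.0215 1.3 5.86 0; 0.0064 -0.0015 0.0268 1.63 7.3 0; 0.008 -0.0018 0.032 1.95 8.79 0; 0.0098 -0.0022 0.0372 2.27 10.2 0; 0.0117 -0.0026 0.0423 2.6 11.71 0"
}}

```text
t: 9.63
tcp_pos: [0.5436, -0.0657, 0.1769]
ee_rot: [0.985, -0.109, -0.13, -0.013]
ft_force: [-1.0, -8.1, -3.6]
finger_gap: 0.0151
grasp_force: 60.0
```

Call:
{"name": "drive_tool", "arguments": {
  "commands": "0.0021 -0.0005 0.005 0.32 1.46 0; 0.0042 -0.001 0.01 0.65 2.93 0; 0.0064 -0.0014 0.015 0.97 4.4 0; 0.0086 -0.0019 0.0193 1.25 5.66 0; 0.0108 -0.0024 0.0235 1.53 6.94 0; 0.0108 -0.0024 0.0235 1.53 6.94 0; 0.0108 -0.0024 0.0235 1.53 6.94 0; 0.0108 -0.0024 0.0235 1.53 6.94 0"
}}

```text
t: 10.3
tcp_pos: [0.5541, -0.0681, 0.2001]
ee_rot: [0.975, -0.108, -0.191, -0.019]
ft_force: [-2.7, -7.1, -1.9]
finger_gap: 0.0153
grasp_force: 60.2
```

Run:
```python
from h import *
y=np.radians(-12.5); C=np.array([.6125,-.1515]); ex=np.array([np.cos(y),np.sin(y)]); ey=np.array([-ex[1],ex[0]])
for n in("scene","top"):
    im,P,d,o=cam(n)
    if n=="scene": cv2.imwrite("pics/s4.png",cv2.resize(im[100:300,150:420],None,fx=2.9,fy=2.9)[:,:,::-1])
    H,S,V=[a.astype(int) for a in cv2.split(cv2.cvtColor(im,cv2.COLOR_RGB2HSV))]
    u=(P[...,:2]-C)@ex; v=(P[...,:2]-C)@ey; h=P[...,2]
    m=(H>100)&(H<125)&(S>120)&(abs(v)<.025)&(u>-.13)&(u<.09)&(h>.09)
    for a,b in((-.13,.09),(-.05,.08)):
        k=m&(u>a)&(u<b); f=np.polyfit(u[k],h[k],1); print(n,k.sum(),"angle deg",np.degrees(np.arctan(-f[0])))
    k=m&(u<-.06); print("coupler top",np.percentile(u[k],[5,50]),np.percentile(h[k],[50,95]))
s=bot.get_state(); print(s["t"],s["tcp_pos"],s["ft_force"])
```

```text
scene 916 angle deg 21.574059498185797
scene 660 angle deg 21.651728327728094
coupler top [-0.07710785 -0.0674915 ] [0.1860728  0.19063514]
top 80 angle deg 24.541757628198482
top 71 angle deg 22.570279599480372
coupler top [-0.06445338 -0.0625223 ] [0.22106981 0.25695182]
10.4 [ 0.55410282 -0.06807729  0.2001287 ] [-1.83647453 -7.91526138 -0.85566126]
```

View pics/s4.png

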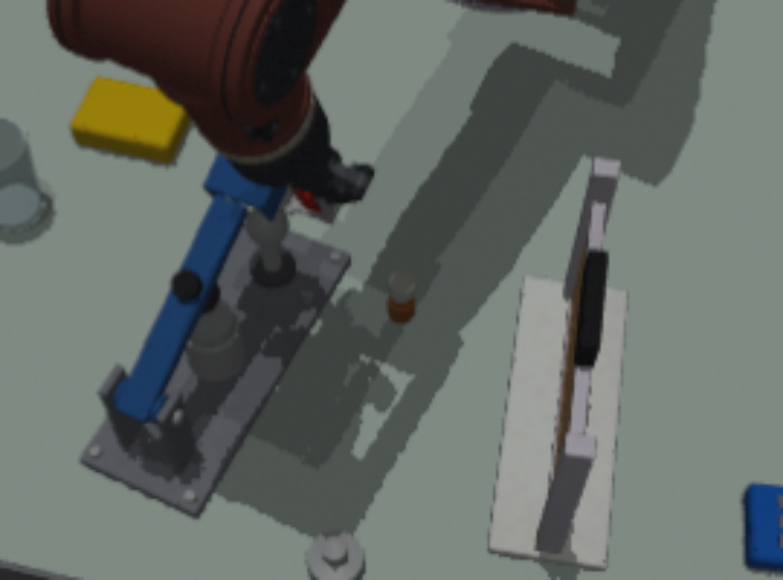

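The arm is lifted about 21.7°, which puts the socket roughly 79 mm up. The ball is free at crop (268,230), the cell is standing at (215,340), the sash is down, and the grip is holding steady. I'll hand the job in.

```bash
python3 -c "
from cell import bot
print(bot.sign_off())"
```

```text
the job is handed in; nothing more can be done
None
```

The job is handed in: the sash is fully down, the latch was pulled, and the gripper is holding the clamp arm with its socket about 79 mm up; in the last picture the cell and the nearby items still stood in place.

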